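Hang the screed gauge on the stud inside the gauge cabinet

TASK

Take the screed gauge with the pale wooden grip out of the bench stand, reach it down through the opening in the top of the green gauge cabinet without touching the opening's rubber frame, and hang it by its keyhole on the headed stud inside, sliding it down until it is fully seated before you let go. The stud's shoe may stand anywhere along its rail, so feel for the stud gently and force nothing. Leave the red-gripped gauge, the oil bottle and the tea glass as they are.

Things in the scene. Friction and masses are not known exactly. Their poses are not given: they have to be found in the camera images.
- gauge: screed gauge with pale wooden grip, upright in the stand: steel plate 5 mm thick (its y axis), about 0.24 kg, front and back alike. Origin: middle of its bottom edge; z up, x across. Tongue 50 mm wide to z 14 mm; body 70 mm wide from z 14 (shoulders, which rest on the stand) to z 66; shank 46 mm wide, z 78 to 125. On the mid-line of the shank a keyhole goes through
- grip (a point): middle of the gauge's wooden grip, 160 mm above the gauge's origin: the grip is 36 mm wide (x), 20 mm thick (y) and reaches from 132 to 184 mm above the origin. Axes as the gauge's
- keyhole (a point): middle of the keyhole's entry, 75 mm above the gauge's origin: a square hole 18 x 18 mm through the plate, its upper corners slanting into a neck 11 mm wide that runs up to 99 mm above the origin
- neck_top (a point): upper end of the keyhole's neck, 99 mm above the gauge's origin; it rests on the stud's shank when the gauge hangs
- other_gauge: like the gauge, but with a red grip and a tongue 42 mm wide; it stands in the other slot of the stand
- stand: wooden block 190 x 56 x 36 mm (x, y, z), fixed; two slots 56 x 7 mm, 22 mm deep, 55 mm either side of its middle along x; each holds a gauge upright with the shoulders on the block (the gauges' origins 22 mm above its underside, axes as the stand's). Origin: centre of its underside
- cabinet: green sheet-steel cabinet, 100 mm deep (x), 170 mm wide (y), 142 mm high, fixed. Origin: centre of its underside; x points to its back, z up. Open at the top by a hatch (its lid hangs down the right-hand side). Inside, along the back wall, runs an aluminium rail with the stud on it
- opening_frame: black rubber frame round the hatch, 8 mm wide, 6 mm high, its top 142 mm above the cabinet's underside. Origin and axes are the cabinet's; its inner edges lie at x -8 and +42 mm, y -56 and +56 mm
- rail_face (a point): middle of the face of the rail inside the cabinet, at x +33, y 0, z 114.5 mm from the cabinet's origin, axes as the cabinet's; the rail's face is 30 mm high. The headed stud sticks out of it to the front (-x) at this height, its shoe somewhere along y
- stud_middle (a point): cabinet x +28.5, y 0, z 118 mm, axes as the cabinet's: where neck_top comes to rest (x within 2 mm) if the stud stands at the rail's middle. It stands up to 12 mm to either side (y), not measured; its stiff shoe slides only under more than 8 N. Shank 7 mm thick, axis at z 114.5, free for 9 mm from the rail's face; then a head 14 mm in diameter, from x +24 to +20
- oil_bottle: white squeeze bottle with red cap, 53 mm in diameter, 158 mm high; origin: centre of its underside
- tea_glass: clear tea glass, 61 mm in diameter, 85 mm high; origin: centre of its underside

How it is judged (in metres and radians):
On the way, in this order (a step that is already met when the one before it is completed fails the run):
1. the gauge is out of the stand (height (world z) of gauge above 0.05 m), for 0.1 s.
2. the keyhole is over the stud's head, the plate behind the head and not yet lowered (x of neck_top in the frame of cabinet between 0.0245 and 0.036 m and y of neck_top in the frame of cabinet between -0.02 and 0.02 m and z of neck_top in the frame of cabinet between 0.128 and 0.146 m), for 0.1 s.
3. the gauge is slid down onto the stud's shank while still held (x of neck_top in the frame of cabinet between 0.0245 and 0.0335 m and y of neck_top in the frame of cabinet between -0.018 and 0.018 m and z of neck_top in the frame of cabinet between 0.1155 and 0.121 m and contact force between the fingers and gauge above 2 N), for 0.1 s.
At the end, for the whole second after the job is handed in: The gauge hangs at rest on the stud's shank behind its head, upright within 0.15 rad, the end of the keyhole's neck within 3 mm of the shank's top (118 mm above the cabinet's underside); the other gauge stands within 10 mm, bottle and glass within 20 mm of where they were (x of neck_top in the frame of cabinet between 0.0245 and 0.0335 m and y of neck_top in the frame of cabinet between -0.018 and 0.018 m and z of neck_top in the frame of cabinet between 0.1155 and 0.121 m and angle between gauge's own z axis and vertical below 0.15 rad and linear speed of gauge below 0.02 m/s and distance of other_gauge from where it was at the start of the episode below 0.01 m and distance of each of oil_bottle, tea_glass from where it was at the start of the episode below 0.02 m); the robot touches nothing.
It fails at once if the gauge touches the rubber frame of the opening (more than 1 N) (contact force between gauge and opening_frame above 1 N).
It fails at once if the fingers touch the rubber frame of the opening (more than 1 N) (contact force between the fingers and opening_frame above 1 N).
It fails at once if the gauge is forced against the stud, the rail or the cabinet (more than 20 N) (contact force between gauge and cabinet above 20 N).
It fails at once if the other gauge is disturbed (distance of other_gauge from where it was at the start of the episode above 0.015 m).
It fails at once if the bottle or the glass is disturbed (distance of any of oil_bottle, tea_glass from where it was at the start of the episode above 0.03 m).
It also fails if it takes over 67 s, if anything falls off the work surface, if the arm or the gripper's body presses on something with over 40 N, if the wrist force passes 120 N, or if a joint passes its speed limit or range.

ROBOT

A 6-joint arm with a two-finger parallel gripper is mounted at the origin on the work surface; the furniture and walls round the work are solid. World frame = base frame: x ahead of the robot, y to its left, z up, the work surface at z = 0. Lengths are in m, angles in degrees, forces in N, time in s.
With the tool pointing down it reaches from about 0.3 to 0.75 m from the base axis. Payload 8.5 kg.
Tool frame: the origin (TCP) lies midway between the tips of the shut fingers; the grasp point (between the pads) lies 19 mm behind it (env.hold_point_z is the distance from the TCP to the grasp point, in m); z points along the fingers, y is the line along which they close (so a half turn about z gives the same grasp; the last joint's range is limited). The gripper opens to 85 mm and grips with 20 to 120 N. Pads are 22 mm wide; open, the fingers measure 114 mm over their backs; the gripper's body (76 mm by 85 mm) begins 54 mm behind the grasp point. The pads swing forward as they close: fully open they stand 13 mm farther back than shut.
Start: joints at [50.919, 21.807, 74.336, -0, 83.858, -12.336], TCP at [0.248, 0.491, 0.21] pointing down, gripper open.
Joint ranges: [-178.18, 178.18], [-50.72, 133.34], [12.68, 142.11], [-81.47, 261.47], [9.98, 163.14], [-165.26, 165.26]. Speed limits (degrees/s): [136.94, 136.94, 180, 180, 180, 180].

INTERFACE

Orientations are given as a 3x3 rotation matrix whose columns are the frame's x, y, z axes.
In Python, from rig import observe, get_image, camera_info, env gives the robot as it stands.
- The arm moves only by the tool drive_tool, never from a script. Its arguments are lists of equal length, an entry for each row: "offset": the shift along the tool's x, y, z in units of 40 mm (1.0 is 40 mm), a list of three; "turn": the turn, a rotation vector about the tool's x, y, z in units of 6 degrees (1.0 is 6 degrees), a list of three; "hand": the opening, from 0 (shut) to 1 (fully open). A call has exactly 10 rows; each row shifts and turns the commanded pose from where the row before left it, along the tool's axes as they then stand; what a row does not reach is not made up. A row lasts 1/8 s, in which the tool goes at most 62.5 mm and 10.7 degrees, less where a joint would pass 70% of its speed; a pose out of reach is approached as far as the arm can. A call is refused whole if a number of a shift passes 1 or a number of a turn 1, either way. A call with a gripper value outside its range is refused whole. The fingers move at their own pace and stop on an object; "newtons" is the grip in N (left out, the last holds). Time passes only in rows, so rows that do not move let the fingers close, or fill a call up. It gives the time, the measured TCP pose, the force, the opening and the grip force at its end, in the units of the state.
- observe(): the state, without advancing time (a new reading comes with each control period).
- get_image(name): name is "scene" or "top" or "wrist"; returns the picture (480x640x3 uint8, blue, green, red); there is no depth.
- camera_info(name): a dict with "fx", "fy", "cx", "cy" (pixels), "world_to_cam" (4x4, takes a point from world to camera coordinates). Camera axes: x right, y down, z forward; pixel columns grow to the right and rows downward; lengths in m; the calibration is good to about 2 mm. A picture is of the moment at which its call begins: read the wrist's pose just before it. camera_info takes no time and is no camera call; for the wrist camera it gives the pose at the moment of the call.
- env.close_job(): hands the job in; it is judged then, once.
The state is a dict: "time_s": time; "q": joint angles; "qvel": joint speeds; "joint_efforts": joint torques, N m; "position": TCP position; "tool_rot": TCP orientation; "ft_force": force on the tool from outside, world axes, zero at the start; "wrist_torque": the same for the moment, N m; "grip_width": finger opening in m; "gripper_force": force on a finger pad.
Only numpy, scipy, OpenCV 4.12 (cv2) and the standard library are available. Lean on these libraries where they do the work, as an engineer would, in place of code of your own. Each camera call takes 0.05 s, during which the arm holds its last target. There are 200 camera calls.

## Working session

There is one attempt and no reset: what is moved stays moved. The work goes in short steps, Python scripts to look and compute and a tool call to move; the robot and the scene stay as the last step left them, time stands still between calls to the robot, and variables do not carry over. Pictures are saved under pics/ and viewed, at most 13 in all, crops included, and the job is handed in when it is done.

Besides the shell and the picture viewer there is one more tool, called as name(argument=value, ...), one argument or row to a line, values as JSON. drive_tool: Moves the arm, as the interface text tells. Its arguments: {"type":"object","properties":{"offset":{"type":"array"},"turn":{"type":"array"},"hand":{"type":"array"},"newtons":{"type":"number"}},"required":["offset","turn","hand"]}

```bash
ls; mkdir -p pics
python3 - <<'E'
from rig import *
import cv2,numpy as np
s=observe();print(s)
for n in("scene","top"):
    im=get_image(n);cv2.imwrite(f"pics/{n}0.png",im);c=camera_info(n);print(n,c)
E
```

```text
pics
{'time_s': 0.0, 'q': array([ 5.09183711e+01,  2.18406795e+01,  7.43839603e+01,  1.51653966e-03,
        8.38583799e+01, -1.23362050e+01]), 'qvel': array([-0.03015843, -0.00487158,  0.00134251, -0.05902083,  0.06187299,
        0.03006344]), 'joint_efforts': array([-6.08803930e-04, -4.48460591e+01, -2.31276262e+01, -3.14521913e-04,
        4.94460168e-03,  2.45828949e-05]), 'position': array([0.24730887, 0.49090621, 0.20931938]), 'tool_rot': array([[-8.93013450e-01,  4.50029006e-01, -9.33896512e-04],
       [ 4.50029850e-01,  8.93012825e-01, -1.10816829e-03],
       [ 3.35273688e-04, -1.40989050e-03, -9.99998950e-01]]), 'ft_force': array([-0.24921911,  0.43930062,  0.50941876]), 'wrist_torque': array([ 0.03383303, -0.05217248,  0.01815838]), 'gripper_force': 0.0, 'grip_width': 0.08527065947367103}
scene {'fx': 442.6889554558631, 'fy': 442.6889554558631, 'cx': 323.30298054354097, 'cy': 236.00920340088965, 'world_to_cam': array([[ 0.7442196 , -0.6678852 ,  0.00815713, -0.47436384],
       [-0.50451443, -0.5700962 , -0.64842541,  0.32705478],
       [ 0.43772408,  0.47845551, -0.76123449,  0.724343  ],
       [ 0.        ,  0.        ,  0.        ,  1.        ]])}
top {'fx': 527.9152981686058, 'fy': 527.9152981686058, 'cx': 319.39487649655746, 'cy': 241.31993471154092, 'world_to_cam': array([[ 0.02402342, -0.99958532,  0.01587624, -0.11216283],
       [-0.99674172, -0.0251722 , -0.0766309 ,  0.58710137],
       [ 0.07699876, -0.01398357, -0.99693312,  1.08780347],
       [ 0.        ,  0.        ,  0.        ,  1.        ]])}
```

View pics/scene0.png

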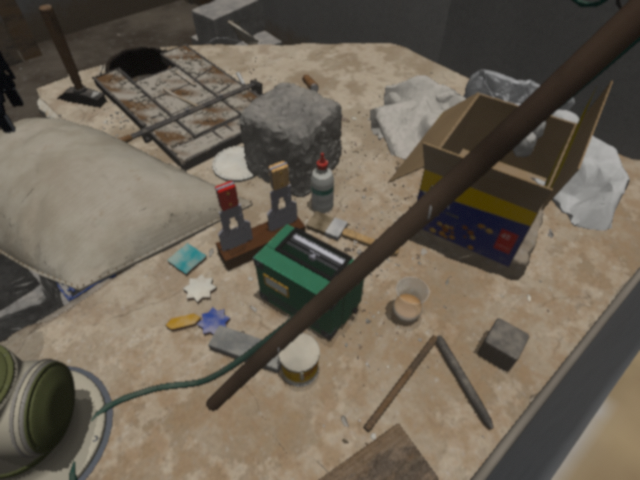

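View pics/top0.png

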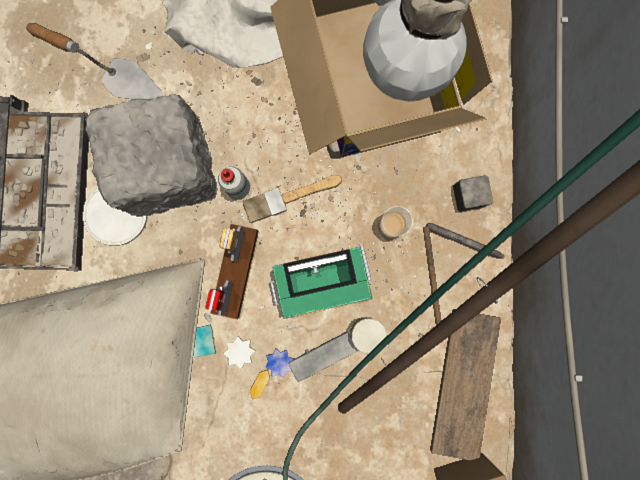

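The two views show the stand at about top (235,272), with the pale grip at (229,238) and the red one at (213,298). The cabinet hatch is at about (320,272), the bottle at (232,182) and the glass at (393,223). A brown pole and a green cable lie to the right of the cabinet. Next I'll enlarge the work area for corners.

```bash
cat > h.py <<'E'
import numpy as np,cv2
from rig import *
def ray(n,uv,c=None):
    c=c or camera_info(n);T=c["world_to_cam"];R=T[:3,:3]
    d=R.T@np.array([(uv[0]-c["cx"])/c["fx"],(uv[1]-c["cy"])/c["fy"],1]);return -R.T@T[:3,3],d
def onz(n,uv,z,c=None):
    o,d=ray(n,uv,c);return o+d*(z-o[2])/d[2]
def two(a,b):
    (o1,d1),(o2,d2)=a,b
    t=np.linalg.lstsq(np.c_[d1,-d2],o2-o1,rcond=None)[0];p,q=o1+t[0]*d1,o2+t[1]*d2
    return (p+q)/2,np.linalg.norm(p-q)
def proj(n,p,c=None):
    c=c or camera_info(n);q=c["world_to_cam"]@np.r_[p,1];return np.array([c["fx"]*q[0]/q[2]+c["cx"],c["fy"]*q[1]/q[2]+c["cy"]])
E
python3 - <<'E'
from h import *
t=cv2.imread("pics/top0.png");s=cv2.imread("pics/scene0.png")
A=cv2.resize(t[215:325,195:395],None,fx=4,fy=4,interpolation=cv2.INTER_CUBIC)
cv2.imwrite("pics/topc.png",A)
print("pole end",two(ray("top",(342,408)),ray("scene",(213,403))))
print("pale",two(ray("top",(231,237)),ray("scene",(279,175))),"red",two(ray("top",(214,298)),ray("scene",(227,196))))
print("glass",onz("top",(393,224),.06),"bottle",onz("top",(229,178),.15))
# green mask rect
E
```

```text
pole end (array([ 0.24603192, -0.15393353,  0.01217288]), np.float64(0.0032963660457806135))
pale (array([0.57956903, 0.06514912, 0.18144578]), np.float64(0.0041981246869769425)) red (array([0.47124119, 0.09125393, 0.17474689]), np.float64(0.00033520403285652097))
glass [ 0.62617776 -0.24680145  0.06      ] bottle [0.69476946 0.07657668 0.15      ]
```

View pics/topc.png

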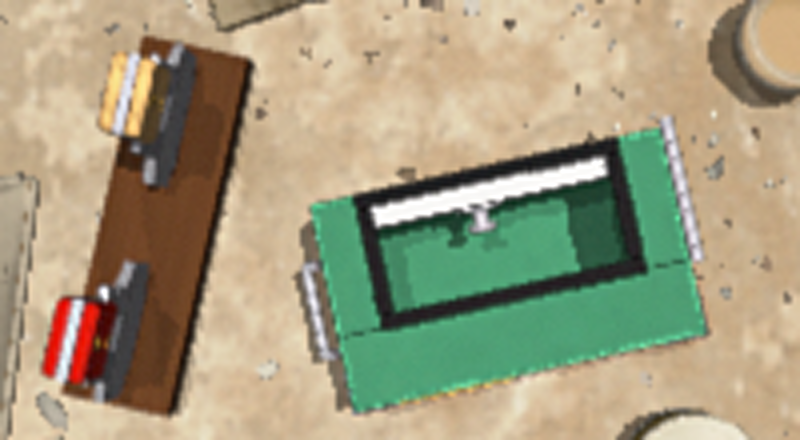

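```bash
cat >> h.py <<'E'
def cr(p,z): return onz("top",(p[0]/4+195-.375,p[1]/4+215-.375),z)
E
python3 - <<'E'
from h import *
np.set_printoptions(precision=4,suppress=True)
F=np.array([cr(p,.142) for p in [(357,200),(617,140),(647,268),(385,328)]])
print(F);m=F.mean(0)
ex=(F[0]+F[1]-F[2]-F[3])/2; ey=(F[0]+F[3]-F[1]-F[2])/2
print("frame ctr",m,"size x",np.linalg.norm(ex),"y",np.linalg.norm(ey),"yaw",np.degrees(np.arctan2(ex[1],ex[0])),np.degrees(np.arctan2(-ey[0],ey[1])))
yaw=np.mean([np.arctan2(ex[1],ex[0]),np.arctan2(-ey[0],ey[1])]);u=np.array([np.cos(yaw),np.sin(yaw),0]);v=np.array([-u[1],u[0],0])
C=m-.017*u;print("cab origin",C)
st=cr((483,217),.1175)-C;print("stud head cab xy",st@u,st@v)
S=np.array([cr(p,.036) for p in [(145,37),(252,60),(172,413)]]);c=(S[0]+S[2])/2
d=S[1]-S[2];print("stand",c,np.linalg.norm(d),np.linalg.norm(S[0]-S[1]),"yaw",np.degrees(np.arctan2(d[1],d[0])))
a=d/np.linalg.norm(d);print("gauge at",c+.055*a)
print("grip top centre",cr((128,96),.206))
print("shoulders",cr((178,45),.088),cr((153,185),.088))
P=two(ray("scene",(640,10)),ray("top",(640,183)));print(P)
for uv in((330,310),(430,215)):
  o,d1=ray("scene",uv)
  b=[o+d1*t for t in np.linspace(.3,1.3,41)]
  L=[p for p in b if abs((lambda q:q[1]-(408-(q[0]-342)*.765))(proj("top",p)))<6];print(L)
E
```

```text
[[ 0.5351 -0.0306  0.142 ]
 [ 0.5663 -0.1518  0.142 ]
 [ 0.5067 -0.167   0.142 ]
 [ 0.4759 -0.0454  0.142 ]]
frame ctr [ 0.521  -0.0987  0.142 ] size x 0.061288008828641286 y 0.12528290728332667 yaw 14.16099014133998 14.314819441596555
cab origin [ 0.5045 -0.1029  0.142 ]
stud head cab xy 0.02714182434031807 0.006471466451800606
stand [0.5237 0.0771 0.036 ] 0.18629630893266544 0.05693563519937284 yaw -10.820653266751444
gauge at [0.5777 0.0667 0.036 ]
grip top centre [0.5762 0.0677 0.206 ]
shoulders [0.6114 0.063  0.088 ] [0.5417 0.0728 0.088 ]
(array([ 0.6029, -0.3879,  0.6336]), np.float64(0.015500768889813872))
[array([ 0.4107, -0.2624,  0.2674])]
[array([ 0.4894, -0.3219,  0.4395])]
```

drive_tool(
  offset=[
    [0,0,-0.95],
    [0,0,-0.95],
    [0,0,-0.95],
    [0,0,-0.9],
    [-0.8,-0.7,0],
    [-0.8,-0.7,0],
    [-0.8,-0.7,0],
    [-0.8,-0.7,0],
    [-0.8,-0.7,0],
    [-0.8,-0.7,0],
  ],
  turn=[
    [0,0,-0.67],
    [0,0,-0.67],
    [0,0,-0.67],
    [0,0,-0.66],
    [0,0,0],
    [0,0,0],
    [0,0,0],
    [0,0,0],
    [0,0,0],
    [0,0,0],
  ],
  hand=[1,1,1,1,1,1,1,1,1,1],
)

```text
time_s: 1.35
position: [0.4055, 0.2891, 0.3597]
tool_rot: [[-0.983, 0.186, -0.001], [0.186, 0.983, -0.0], [0.001, -0.0, -1.0]]
ft_force: [0.5, 0.5, -1.1]
grip_width: 0.0851
gripper_force: 0.0
```

drive_tool(
  offset=[
    [-0.8,-0.7,0],
    [-0.8,-0.7,0],
    [-0.8,-0.7,0],
    [-0.8,-0.7,0],
    [-0.8,-0.7,0],
    [-0.8,-0.7,0],
    [-0.48,-0.47,0],
    [0,0,0],
    [0,0,0],
    [0,0,0],
  ],
  turn=[
    [0,0,0],
    [0,0,0],
    [0,0,0],
    [0,0,0],
    [0,0,0],
    [0,0,0],
    [0,0,0],
    [0,0,0],
    [0,0,0],
    [0,0,0],
  ],
  hand=[1,1,1,1,1,1,1,1,1,1],
)

```text
time_s: 2.6
position: [0.5771, 0.0684, 0.3603]
tool_rot: [[-0.983, 0.185, 0.0], [0.185, 0.983, 0.0], [-0.0, 0.0, -1.0]]
ft_force: [-0.0, 1.0, 0.2]
grip_width: 0.0856
gripper_force: 0.0
```

Run:
```python
from h import *
s=observe();print(s["time_s"],s["position"],s["tool_rot"]);c=camera_info("wrist")
im=get_image("wrist");cv2.imwrite("pics/w1.png",im);print(c)
```

```text
2.6 [0.57711961 0.06842204 0.36028727] [[-9.82754167e-01  1.84916416e-01  4.06858091e-04]
 [ 1.84916465e-01  9.82754239e-01  8.57954812e-05]
 [-3.83976520e-04  1.59550627e-04 -9.99999914e-01]]
{'fx': 382.67297302328905, 'fy': 382.67297302328905, 'cx': 320.49002812519205, 'cy': 241.56742234232297, 'world_to_cam': array([[ 0.18495731,  0.98274593, -0.00110949, -0.17310664],
       [ 0.92852341, -0.17438233,  0.32777292, -0.61547852],
       [ 0.32192402, -0.06165418, -0.94475589,  0.34279689],
       [ 0.        ,  0.        ,  0.        ,  1.        ]])}
```

View pics/w1.png

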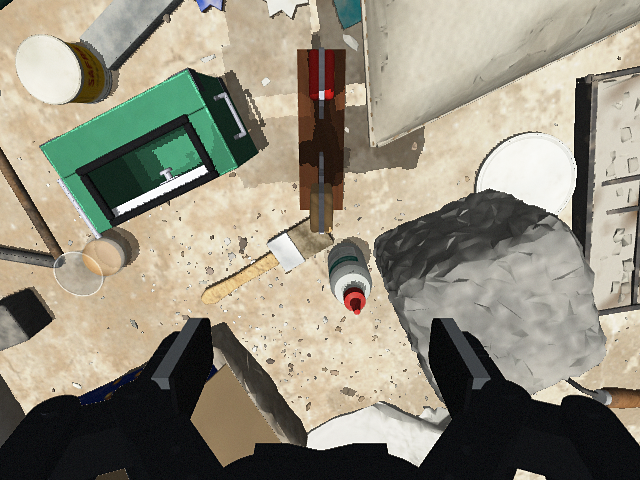

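The wrist view shows the stand running straight up the image, with its centreline at u≈322, the pale grip at about (321,208) and the red grip at (321,75). The hatch is at about (147,168), with the stud head at about (166,174). I'll crop it for corner positions.

Run:
```python
from h import *
im=cv2.imread("pics/w1.png")
a=cv2.resize(im[105:235,65:225],None,fx=3.2,fy=3.2,interpolation=cv2.INTER_CUBIC)
b=cv2.resize(im[135:245,285:360],None,fx=3.7,fy=3.7,interpolation=cv2.INTER_CUBIC)
o=np.zeros((416,800,3),np.uint8);o[:a.shape[0],:a.shape[1]]=a;o[:b.shape[0],520:520+b.shape[1]]=b
cv2.imwrite("pics/w1c.png",o);print(a.shape,b.shape)
```

```text
(416, 512, 3) (407, 278, 3)
```

View pics/w1c.png

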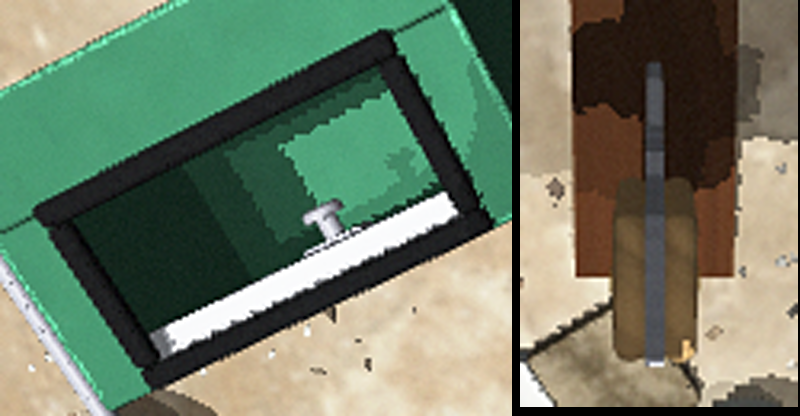

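Run:
```python
from h import *
np.set_printoptions(precision=4,suppress=True)
c=camera_info("wrist");T=c["world_to_cam"];print("cam",-T[:3,:3].T@T[:3,3])
A=lambda p,z:onz("wrist",(p[0]/3.2+65-.34,p[1]/3.2+105-.34),z,c)
B=lambda p,z:onz("wrist",((p[0]-520)/3.7+285-.36,p[1]/3.7+135-.36),z,c)
F=np.array([A(p,.142) for p in [(492,213),(148,387),(36,212),(388,31)]]);m=F.mean(0)
ex=(F[0]+F[1]-F[2]-F[3])/2; ey=(F[0]+F[3]-F[1]-F[2])/2
y1=np.arctan2(ex[1],ex[0]);y2=np.arctan2(-ey[0],ey[1])
print("frame ctr",m,"x",np.linalg.norm(ex),"y",np.linalg.norm(ey),"yaw",np.degrees([y1,y2]))
u=np.array([np.cos(y2),np.sin(y2),0]);v=np.array([-u[1],u[0],0]);C=m-.017*u;print("C",C)
for n,p,z in(("headtop",(323,206),.1215),("headtopL",(342,207),.1145),("headR",(304,213),.1145),("shank",(331,230),.118),("railL",(458,205),.1295),("railR",(163,350),.1295)):
  q=A(p,z)-C;print(n,q@u,q@v)
print("griptop",B((655,360),.206),B((612,340),.206),B((698,340),.206),"grip bottom",B((655,178),.154))
print("shoulder near",B((652,62),.088),B((652,150),.1))
print("stand edge",B((573,275),.036),B((735,275),.036))
```

```text
cam [0.4932 0.0839 0.5254]
frame ctr [ 0.5195 -0.0978  0.142 ] x 0.060938758999161645 y 0.129031975799029 yaw [14.0358 14.6087]
C [ 0.503  -0.1021  0.142 ]
headtop 0.02182327816573371 0.009641770087016607
headtopL 0.024539833925428616 0.012199129386630066
headR 0.020812897152825593 -0.00036599495690844345
shank 0.029547177947022347 0.006215185259086397
railL 0.040368315603829585 0.05246375630031041
railR 0.039813110657543525 -0.061435913530407234
griptop [0.5934 0.0652 0.206 ] [0.5866 0.0562 0.206 ] [0.5904 0.0761 0.206 ] grip bottom [0.5602 0.0715 0.154 ]
shoulder near [0.5373 0.0749 0.088 ] [0.5615 0.0703 0.1   ]
stand edge [0.6102 0.0325 0.036 ] [0.6208 0.0891 0.036 ]
```

drive_tool(
  offset=[
    [0,0,0],
    [0,0,0.2],
    [0,0,0.4],
    [0,0,0.5],
    [0,0,0.5],
    [0.66,-0.87,0.5],
    [0.66,-0.87,0.4],
    [0.66,-0.87,0.25],
    [0.66,-0.87,0],
    [0,0,0],
  ],
  turn=[
    [0,0,-0.84],
    [0,0,-0.84],
    [0,0,-0.84],
    [0,0,-0.84],
    [0,0,-0.84],
    [0,0,0],
    [0,0,0],
    [0,0,0],
    [0,0,0],
    [0,0,0],
  ],
  hand=[1,1,1,1,1,1,1,1,1,1],
)

```text
time_s: 3.9
position: [0.5093, -0.0952, 0.2502]
tool_rot: [[-0.969, -0.247, 0.0], [-0.247, 0.969, -0.0], [-0.0, -0.0, -1.0]]
ft_force: [0.7, 0.4, -0.4]
grip_width: 0.0855
gripper_force: 0.0
```

Run:
```python
from h import *
import json
get_image("top");get_image("top")
s=observe();c=camera_info("wrist");print(s["time_s"],s["position"],s["tool_rot"],abs(s["qvel"]).max())
im=get_image("wrist");cv2.imwrite("pics/w2.png",im);np.save("w2.npy",c["world_to_cam"])
p=np.array([.5228,-.0908,.1145]);uv=proj("wrist",p,c);print(uv)
x0,y0=int(uv[0])-150,int(uv[1])-110
cv2.imwrite("pics/w2c.png",cv2.resize(im[max(y0,0):y0+225,x0:x0+300],None,fx=8/3,fy=8/3,interpolation=cv2.INTER_CUBIC));print(x0,y0)
```

```text
4.0 [ 0.51017431 -0.09326886  0.2502448 ] [[-9.68289162e-01 -2.49831275e-01  6.57119380e-04]
 [-2.49831294e-01  9.68289379e-01  5.51926148e-05]
 [-6.50070557e-04 -1.10726574e-04 -9.99999783e-01]] 1.4074195129755183
[319.85155657 234.73827318]
169 124
```

View pics/w2c.png

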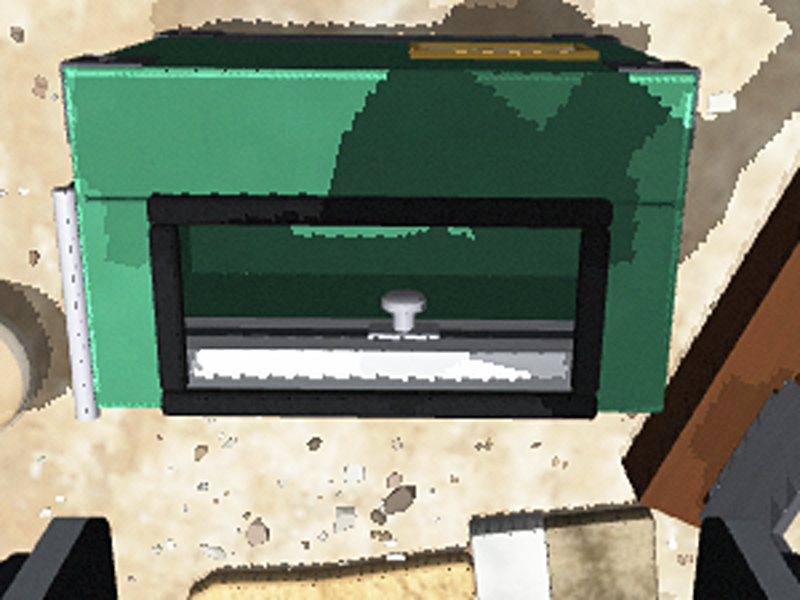

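The overhead crop shows the hatch with outer corners (148,197), (612,199), (597,416) and (162,415). The stud head spans u 381–426 at v≈298 and the shank is at u≈403.

Run:
```python
from h import *
np.set_printoptions(precision=4,suppress=True)
c=camera_info("wrist");c["world_to_cam"]=np.load("w2.npy")
A=lambda p,z:onz("wrist",((p[0]+.5)*.375+169-.5,(p[1]+.5)*.375+124-.5),z,c)
for nm,P in(("outer",[(597,416),(162,415),(148,197),(612,199)]),("inner",[(572,389),(187,389),(179,226),(582,224)])):
  F=np.array([A(p,.142) for p in P]);m=F.mean(0)
  ex=(F[0]+F[1]-F[2]-F[3])/2; ey=(F[0]+F[3]-F[1]-F[2])/2
  y2=np.arctan2(-ey[0],ey[1]);print(nm,m,np.linalg.norm(ex),np.linalg.norm(ey),np.degrees(y2),np.degrees(np.arctan2(ex[1],ex[0])))
  u=np.array([np.cos(y2),np.sin(y2),0]);v=np.array([-u[1],u[0],0]);C=m-.017*u;print("C",C)
  for n,p,z in(("headtop",(404,292),.1215),("head",(403.5,300),.1145),("shank",(403,320),.118),("cabTopL",(63,66),.136),("cabTopR",(697,70),.136),("cabBL",(92,410),.136),("cabBR",(664,410),.136)):
    q=A(p,z)-C;print(n,q@u,q@v)
```

```text
outer [ 0.52   -0.0983  0.142 ] 0.06502341127047624 0.12713769411512263 14.286655128649251 13.870255963576549
C [ 0.5035 -0.1025  0.142 ]
headtop 0.01800493105010022 0.006835514340574995
head 0.022871289625894877 0.006681776249719471
shank 0.02822240334709918 0.006549407780971679
cabTopL -0.0498077909465497 -0.08447601626952055
cabTopR -0.049305836314176066 0.08503428461180325
cabBL 0.05078296515142382 -0.08651280889859504
cabBR 0.05017258847241933 0.08479336156393039
inner [ 0.5195 -0.0984  0.142 ] 0.049010369141425494 0.11145099406124692 14.629526260289985 13.698404400435221
C [ 0.5031 -0.1026  0.142 ]
headtop 0.018488096820691302 0.0067767422753225795
head 0.023353448263508214 0.006593885701283041
shank 0.028703674051948666 0.006429497497672407
cabTopL -0.04986983691234628 -0.084127348846601
cabTopR -0.04835350866758186 0.0853769130820715
cabBL 0.050706929499560065 -0.08676605964937477
cabBR 0.05112169318250452 0.08454069611149241
```

drive_tool(
  offset=[
    [0,0,0],
    [0,0,0],
    [0,0,0],
    [0,0,0],
    [0,0,0],
    [-0.22,1.0,0],
    [-0.22,1.0,0],
    [-0.22,1.0,0],
    [-0.22,1.0,0],
    [0,0.28,0],
  ],
  turn=[
    [0,0,0.84],
    [0,0,0.84],
    [0,0,0.84],
    [0,0,0.84],
    [0,0,0.84],
    [0,0,0],
    [0,0,0],
    [0,0,0],
    [0,0,0],
    [0,0,0],
  ],
  hand=[1,1,1,1,1,1,1,1,1,1],
)

```text
time_s: 5.3
position: [0.5769, 0.0712, 0.2496]
tool_rot: [[-0.983, 0.182, -0.0], [0.182, 0.983, 0.0], [0.0, 0.0, -1.0]]
ft_force: [-0.5, -0.2, 0.2]
grip_width: 0.0854
gripper_force: 0.0
```

drive_tool(
  offset=[
    [0,0,0],
    [0,0,0],
    [0,0,0.1],
    [0,0,0.2],
    [0,0,0.3],
    [0,0,0.3],
    [0,0,0.2],
    [0,0,0],
    [0,0,0],
    [0,0,0],
  ],
  turn=[
    [0,0,0],
    [0,0,0],
    [0,0,0],
    [0,0,0],
    [0,0,0],
    [0,0,0],
    [0,0,0],
    [0,0,0],
    [0,0,0],
    [0,0,0],
  ],
  hand=[1,1,1,1,1,1,1,1,1,1],
)

```text
time_s: 6.55
position: [0.5768, 0.068, 0.2063]
tool_rot: [[-0.983, 0.186, 0.001], [0.186, 0.983, -0.0], [-0.001, 0.0, -1.0]]
ft_force: [0.2, -0.2, 0.9]
grip_width: 0.0852
gripper_force: 0.0
```

Run:
```python
from h import *
s=observe();c=camera_info("wrist");print(s["time_s"],s["position"],s["tool_rot"],abs(s["qvel"]).max())
im=get_image("wrist");cv2.imwrite("pics/w3.png",im);np.save("w3.npy",c["world_to_cam"])
for p in [(.577,.0682,.206),(.577,.0682,.154)]:print(proj("wrist",np.array(p),c))
```

```text
6.55 [0.57679434 0.06799474 0.20632131] [[-9.82541235e-01  1.86043133e-01  8.20524854e-04]
 [ 1.86043117e-01  9.82541576e-01 -9.63247199e-05]
 [-8.24120337e-04  5.80099926e-05 -9.99999659e-01]] 0.11601934667874429
[321.97251453 296.74542827]
[321.76033142 257.16457301]
```

View pics/w3.png

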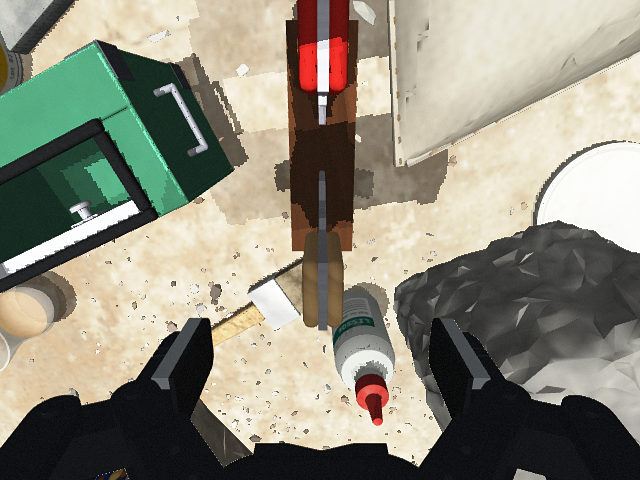

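The gripper is centred over the pale grip: plate line at u≈322, grip from v 232 to 330.

Run:
```python
from h import *
c=camera_info("wrist");c["world_to_cam"]=np.load("w3.npy")
a=np.array([.9825,-.186,0]);g=np.array([.577,.0682,0])
for n,p,z in(("grip far top",(322,329),.206),("grip far top z.202",(322,327),.202),("shoulder",(322,169),.088),("grip near bottom",(322,233),.154),("near top edge?",(322,262),.206),("stand end",(322,250),.036)):
  q=onz("wrist",p,z,c);print(n,q,(q-g)@a)
```

```text
grip far top [0.59456466 0.06491006 0.206     ] 0.017869206373891083
grip far top z.202 [0.59587741 0.06467358 0.202     ] 0.019202964682502748
shoulder [0.53415628 0.07657823 0.088     ] -0.04365230969149131
grip near bottom [0.56180578 0.0712064  0.154     ] -0.015487515391844694
near top edge? [0.55925672 0.07155048 0.206     ] -0.018055966610028784
stand end [0.61568169 0.06138095 0.036     ] 0.03927309963003373
```

drive_tool(
  offset=[
    [0,0,0.2],
    [0,0,0.3],
    [0,0,0.3],
    [0,0,0.2],
    [0,0,0],
    [0,0,0],
    [0,0,0],
    [0,0,0],
    [0,0,0],
    [0,0,0],
  ],
  turn=[
    [0,0,0],
    [0,0,0],
    [0,0,0],
    [0,0,0],
    [0,0,0],
    [0,0,0],
    [0,0,0],
    [0,0,0],
    [0,0,0],
    [0,0,0],
  ],
  hand=[1,1,1,1,1,1,0.4,0.2,0.1,0],
  newtons=40,
)

```text
time_s: 7.85
position: [0.5767, 0.0681, 0.1662]
tool_rot: [[-0.983, 0.186, 0.001], [0.186, 0.983, 0.0], [-0.0, 0.0, -1.0]]
ft_force: [-0.5, -0.0, -0.8]
grip_width: 0.0192
gripper_force: 41.3
```

drive_tool(
  offset=[
    [0,0,0],
    [0,0,0],
    [0,0,0],
    [0,0,0],
    [0,0,0],
    [0,0,0],
    [0,0,0],
    [0,0,0],
    [0,0,0],
    [0,0,0],
  ],
  turn=[
    [0,0,0],
    [0,0,0],
    [0,0,0],
    [0,0,0],
    [0,0,0],
    [0,0,0],
    [0,0,0],
    [0,0,0],
    [0,0,0],
    [0,0,0],
  ],
  hand=[0,0,0,0,0,0,0,0,0,0],
  newtons=40,
)

```text
time_s: 9.1
position: [0.5767, 0.068, 0.1661]
tool_rot: [[-0.983, 0.186, 0.0], [0.186, 0.983, 0.0], [-0.0, 0.0, -1.0]]
ft_force: [-0.5, 0.8, 5.3]
grip_width: 0.0188
gripper_force: 42.0
```

drive_tool(
  offset=[
    [0,0,-0.1],
    [0,0,-0.3],
    [0,0,-0.6],
    [0,0,-0.95],
    [0,0,-0.95],
    [0,0,-0.95],
    [0.22,-1,0],
    [0.22,-1,0],
    [0.23,-1,0],
    [0.23,-1,0],
  ],
  turn=[
    [0,0,0],
    [0,0,0],
    [0,0,0],
    [0,0,0],
    [0,0,0],
    [0,0,0],
    [0,0,0],
    [0,0,0],
    [0,0,0],
    [0,0,0],
  ],
  hand=[0,0,0,0,0,0,0,0,0,0],
)

```text
time_s: 10.35
position: [0.5106, -0.0836, 0.3204]
tool_rot: [[-0.983, 0.186, -0.0], [0.186, 0.983, -0.0], [-0.0, -0.0, -1.0]]
ft_force: [0.7, 0.3, -1.2]
grip_width: 0.0189
gripper_force: 41.0
```

drive_tool(
  offset=[
    [0,-0.3,0],
    [0,0,0],
    [0,0,0],
    [0,0,0],
    [0,0,0],
    [0,0,0],
    [0,0,0],
    [0,0,0],
    [0,0,0],
    [0,0,0],
  ],
  turn=[
    [0,0,1],
    [0,0,1],
    [0,0,1],
    [0,0,1],
    [0,0,1],
    [0,0,1],
    [0,0,1],
    [0,0,1],
    [0,0,1],
    [0,0,1],
  ],
  hand=[0,0,0,0,0,0,0,0,0,0],
)

```text
time_s: 11.6
position: [0.509, -0.0943, 0.3203]
tool_rot: [[-0.327, 0.945, -0.0], [0.945, 0.327, -0.0], [-0.0, -0.0, -1.0]]
ft_force: [-0.7, -0.4, -0.9]
grip_width: 0.019
gripper_force: 41.0
```

drive_tool(
  offset=[
    [0,0,0],
    [0,0,0],
    [0,0,0],
    [0,0,0],
    [0,0,0],
    [0,0,0],
    [0,0,0],
    [0,0,0],
    [0,0,0],
    [0,0,0],
  ],
  turn=[
    [0,0,0.83],
    [0,0,0],
    [0,0,0],
    [0,0,0],
    [0,0,0],
    [0,0,0],
    [0,0,0],
    [0,0,0],
    [0,0,0],
    [0,0,0],
  ],
  hand=[0,0,0,0,0,0,0,0,0,0],
)

```text
time_s: 12.85
position: [0.5092, -0.0943, 0.3199]
tool_rot: [[-0.247, 0.969, 0.0], [0.969, 0.247, -0.0], [-0.0, 0.0, -1.0]]
ft_force: [-0.2, -0.3, -3.5]
grip_width: 0.0189
gripper_force: 41.0
```

```bash
cat >> h.py <<'E'
yw=np.radians(14.3);U=np.array([np.cos(yw),np.sin(yw),0]);V=np.array([-U[1],U[0],0]);C0=np.array([.5033,-.1025,0])
def where():
    s=observe();p=s["position"];R=s["tool_rot"]
    n=p+R[:,2]*.0451-C0   # neck_top
    print("t",s["time_s"],"neck cab mm",np.round(1e3*np.array([n@U,n@V,n[2]]),2),"yaw",round(np.degrees(np.arctan2(R[1,1],R[0,1])),2),"R",np.round(R[2],4),"F cab",np.round([s["ft_force"]@U,s["ft_force"]@V,s["ft_force"][2]],1),"w",s["grip_width"])
E
python3 - <<'E'
from h import *
where()
a=get_image("scene");c=camera_info("wrist");np.save("w4.npy",c["world_to_cam"]);b=get_image("wrist")
cv2.imwrite("pics/s4.png",a);cv2.imwrite("pics/w4.png",b)
o=np.zeros((600,800,3),np.uint8)
o[:300,:400]=cv2.resize(b,(400,300));n=a[130:330,200:400];o[:600,400:]=0
o[:400,400:]=cv2.resize(n,(400,400),interpolation=cv2.INTER_CUBIC)
m=b[150:350,220:420];o[300:600,:300]=cv2.resize(m,(300,300));cv2.imwrite("pics/c4.png",o)
E
```

```text
t 12.85 neck cab mm [  7.79   6.47 274.82] yaw 14.3 R [-0.  0. -1.] F cab [-0.2 -0.2 -3.5] w 0.018854839894557173
```

View pics/c4.png

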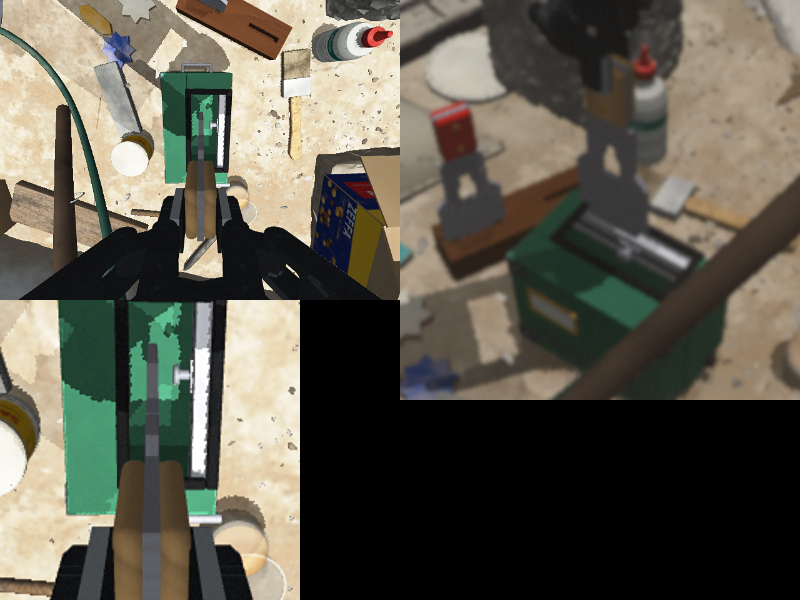

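The gauge is held upright above the front of the hatch, with the plate line at u≈321 and the near body corner at about (321,180). The stud is visible behind it at about (341,200). I'll check the in-hand offset, then lower.

Run:
```python
from h import *
c=camera_info("wrist");c["world_to_cam"]=np.load("w4.npy");p=observe()["position"]
for z,l in((.1899,"lower corner"),(.2419,"upper corner")):
  q=proj("wrist",p*[1,1,0]+V*.035+[0,0,z],c);print(l,q)
q=onz("wrist",(321.3,180),.1899,c)-p;print("along V",q@V,"along U",q@U)
q=proj("wrist",p*[1,1,0]+V*.018+[0,0,.308],c);print("grip bottom near",q)
b=cv2.imread("pics/w4.png");print(b[165:200:2,321].tolist())
```

```text
lower corner [321.79784013 176.59903756]
upper corner [321.97690534 190.22378589]
along V 0.03237008314373108 along U -0.000382442816543513
grip bottom near [322.2925374  251.23708862]
[[124, 166, 82], [123, 163, 81], [122, 160, 80], [122, 162, 81], [119, 160, 76], [120, 159, 77], [122, 166, 80], [70, 65, 66], [70, 67, 64], [73, 68, 67], [69, 64, 67], [72, 66, 66], [69, 63, 64], [74, 68, 67], [98, 91, 89], [96, 89, 89], [96, 90, 89], [96, 92, 90]]
```

drive_tool(
  offset=[
    [0.012,0,0.2],
    [0,0,0.4],
    [0,0,0.45],
    [0,0,0.45],
    [0,0,0.45],
    [0,0,0.45],
    [0,0,0.45],
    [0,0,0.35],
    [0,0,0.15],
    [0,0,0],
  ],
  turn=[
    [0,0,0],
    [0,0,0],
    [0,0,0],
    [0,0,0],
    [0,0,0],
    [0,0,0],
    [0,0,0],
    [0,0,0],
    [0,0,0],
    [0,0,0],
  ],
  hand=[0,0,0,0,0,0,0,0,0,0],
)

```text
time_s: 14.2
position: [0.5091, -0.0939, 0.1858]
tool_rot: [[-0.247, 0.969, -0.0], [0.969, 0.247, 0.0], [0.0, -0.0, -1.0]]
ft_force: [-0.9, 0.2, -1.7]
grip_width: 0.0191
gripper_force: 41.0
```

Run:
```python
from h import *
where()
c=camera_info("wrist");b=get_image("wrist");np.save("w5.npy",c["world_to_cam"]);cv2.imwrite("pics/w5.png",b)
where()
for xx,yy,z in((22,6.6,114.5),(22,6.6,121.5)):print(proj("wrist",C0+U*xx/1e3+V*yy/1e3+[0,0,z/1e3],c))
cv2.imwrite("pics/w5c.png",cv2.resize(b[90:330,200:460],None,fx=2.4,fy=2.4,interpolation=cv2.INTER_CUBIC))
```

```text
t 14.2 neck cab mm [  7.78   6.94 140.73] yaw 14.29 R [ 1.e-04 -2.e-04 -1.e+00] F cab [-0.9  0.4 -1.7] w 0.019141314720681795
t 14.25 neck cab mm [  7.98   6.81 141.15] yaw 14.3 R [-4.e-04  5.e-04 -1.e+00] F cab [ 0.3 -0.1 -0.9] w 0.018670334030356932
[343.60805006 245.49302521]
[344.21966029 249.19698931]
```

View pics/w5c.png

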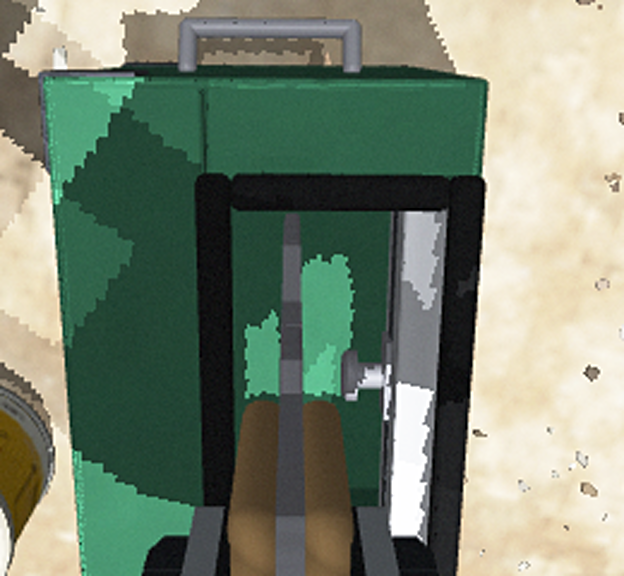

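The stud head shows at about (346,246), against a predicted (343.6,245.5), so y agrees and x may be about 1 mm further back. I'll creep in gently.

drive_tool(
  offset=[
    [0,0,0.03],
    [0,0,0.03],
    [0,0.05,0],
    [0,0.05,0],
    [0,0.05,0],
    [0,0.05,0],
    [0,0.025,0],
    [0,0.025,0],
    [0,0.025,0],
    [0,0.02,0],
  ],
  turn=[
    [0,0,0],
    [0,0,0],
    [0,0,0],
    [0,0,0],
    [0,0,0],
    [0,0,0],
    [0,0,0],
    [0,0,0],
    [0,0,0],
    [0,0,0],
  ],
  hand=[0,0,0,0,0,0,0,0,0,0],
)

```text
time_s: 15.5
position: [0.5206, -0.0909, 0.1835]
tool_rot: [[-0.247, 0.969, 0.0], [0.969, 0.247, -0.0], [-0.0, 0.0, -1.0]]
ft_force: [-0.3, -0.5, -1.8]
grip_width: 0.0191
gripper_force: 41.0
```

Run:
```python
from h import *
where();get_image("top");where();get_image("top");where()
```

```text
t 15.5 neck cab mm [ 19.64   6.95 138.43] yaw 14.3 R [-0.  0. -1.] F cab [-0.4 -0.4 -1.8] w 0.01905621915505653
t 15.55 neck cab mm [ 19.69   6.96 138.4 ] yaw 14.3 R [ 0. -0. -1.] F cab [-0.2  0.1 -1.3] w 0.019277880139897216
t 15.6 neck cab mm [ 19.64   6.94 138.41] yaw 14.3 R [-0.  0. -1.] F cab [-0.5  0.6 -2.7] w 0.018978017579191177
```

No contact so far. I'll keep creeping towards x≈29.

drive_tool(
  offset=[
    [0,0.03,0],
    [0,0.03,0],
    [0,0.03,0],
    [0,0.03,0],
    [0,0.025,0],
    [0,0,0],
    [0,0,0],
    [0,0,0],
    [0,0,0],
    [0,0,0],
  ],
  turn=[
    [0,0,0],
    [0,0,0],
    [0,0,0],
    [0,0,0],
    [0,0,0],
    [0,0,0],
    [0,0,0],
    [0,0,0],
    [0,0,0],
    [0,0,0],
  ],
  hand=[0,0,0,0,0,0,0,0,0,0],
)

```text
time_s: 16.85
position: [0.5262, -0.0895, 0.1836]
tool_rot: [[-0.247, 0.969, 0.0], [0.969, 0.247, -0.0], [-0.0, 0.0, -1.0]]
ft_force: [-0.8, -0.4, -2.5]
grip_width: 0.0189
gripper_force: 41.0
```

Run:
```python
from h import *
where();get_image("top");where()
```

```text
t 16.85 neck cab mm [ 25.38   6.93 138.45] yaw 14.29 R [-0.  0. -1.] F cab [-0.8 -0.2 -2.5] w 0.018861206058548675
t 16.9 neck cab mm [ 25.39   6.95 138.44] yaw 14.3 R [-0.  0. -1.] F cab [-0.3  0.2 -0.8] w 0.019042882720785925
```

drive_tool(
  offset=[
    [0,0.025,0],
    [0,0.025,0],
    [0,0.025,0],
    [0,0.02,0],
    [0,0,0],
    [0,0,0],
    [0,0,0],
    [0,0,0],
    [0,0,0],
    [0,0,0],
  ],
  turn=[
    [0,0,0],
    [0,0,0],
    [0,0,0],
    [0,0,0],
    [0,0,0],
    [0,0,0],
    [0,0,0],
    [0,0,0],
    [0,0,0],
    [0,0,0],
  ],
  hand=[0,0,0,0,0,0,0,0,0,0],
)

```text
time_s: 18.15
position: [0.5298, -0.0886, 0.1835]
tool_rot: [[-0.247, 0.969, -0.0], [0.969, 0.247, 0.0], [0.0, -0.0, -1.0]]
ft_force: [0.5, -0.0, -1.4]
grip_width: 0.0189
gripper_force: 41.0
```

Run:
```python
from h import *
where();b=get_image("wrist");where()
cv2.imwrite("pics/w6c.png",cv2.resize(b[180:330,280:400],None,fx=4,fy=4,interpolation=cv2.INTER_CUBIC))
```

```text
t 18.15 neck cab mm [ 29.16   6.96 138.41] yaw 14.3 R [ 1.e-04 -1.e-04 -1.e+00] F cab [ 0.5 -0.1 -1.4] w 0.018918371016047583
t 18.2 neck cab mm [ 29.18   6.95 138.43] yaw 14.29 R [ 0.  0. -1.] F cab [ 0.2 -0.5 -2.3] w 0.019080748230718644
```

View pics/w6c.png

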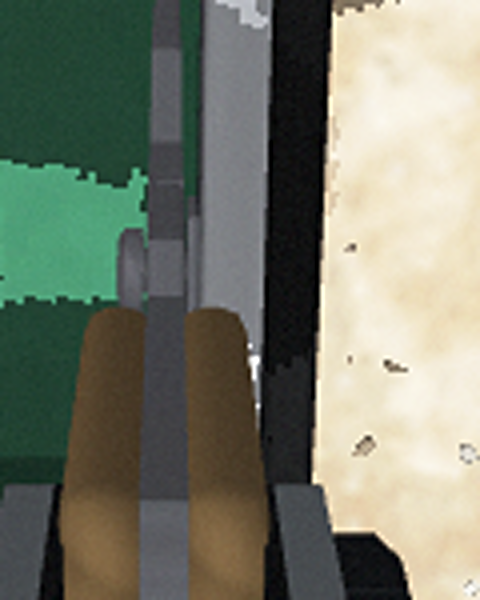

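The plate now sits behind the head, which is visible to its left at about (130,270) in the crop, and in front of the shoe. I'll lower slowly.

drive_tool(
  offset=[
    [0,0,0.04],
    [0,0,0.04],
    [0,0,0.04],
    [0,0,0.04],
    [0,0,0.04],
    [0,0,0.025],
    [0,0,0.025],
    [0,0,0],
    [0,0,0],
    [0,0,0],
  ],
  turn=[
    [0,0,0],
    [0,0,0],
    [0,0,0],
    [0,0,0],
    [0,0,0],
    [0,0,0],
    [0,0,0],
    [0,0,0],
    [0,0,0],
    [0,0,0],
  ],
  hand=[0,0,0,0,0,0,0,0,0,0],
)

```text
time_s: 19.45
position: [0.5299, -0.0886, 0.1736]
tool_rot: [[-0.247, 0.969, 0.0], [0.969, 0.247, -0.0], [-0.0, 0.0, -1.0]]
ft_force: [-0.1, 0.4, -1.9]
grip_width: 0.0192
gripper_force: 41.0
```

Run:
```python
from h import *
where();get_image("top");where()
```

```text
t 19.45 neck cab mm [ 29.2    6.93 128.48] yaw 14.29 R [-1.e-04  1.e-04 -1.e+00] F cab [-0.   0.4 -1.9] w 0.01915015124948694
t 19.5 neck cab mm [ 29.21   6.94 128.47] yaw 14.3 R [-1.e-04  1.e-04 -1.e+00] F cab [ 0.5  0.3 -1.6] w 0.019039144690370022
```

No contact. I'll lower another 7 mm.

drive_tool(
  offset=[
    [0,0,0.03],
    [0,0,0.03],
    [0,0,0.03],
    [0,0,0.03],
    [0,0,0.03],
    [0,0,0.025],
    [0,0,0],
    [0,0,0],
    [0,0,0],
    [0,0,0],
  ],
  turn=[
    [0,0,0],
    [0,0,0],
    [0,0,0],
    [0,0,0],
    [0,0,0],
    [0,0,0],
    [0,0,0],
    [0,0,0],
    [0,0,0],
    [0,0,0],
  ],
  hand=[0,0,0,0,0,0,0,0,0,0],
)

```text
time_s: 20.75
position: [0.5299, -0.0886, 0.1666]
tool_rot: [[-0.247, 0.969, 0.0], [0.969, 0.247, -0.0], [-0.0, 0.0, -1.0]]
ft_force: [-1.1, 0.3, -1.9]
grip_width: 0.0188
gripper_force: 41.0
```

Run:
```python
from h import *
where();get_image("top");where()
```

```text
t 20.75 neck cab mm [ 29.2    6.92 121.46] yaw 14.29 R [-1.e-04  1.e-04 -1.e+00] F cab [-1.   0.5 -1.9] w 0.018774816481620903
t 20.8 neck cab mm [ 29.19   6.95 121.44] yaw 14.29 R [ 0.  0. -1.] F cab [-0.4  0.1 -1.3] w 0.019155214551406837
```

Still free in the neck. The last 3.4 mm should bring light contact, so I'll go down in 0.4 mm rows.

drive_tool(
  offset=[
    [0,0,0.02],
    [0,0,0.02],
    [0,0,0.01],
    [0,0,0.01],
    [0,0,0.01],
    [0,0,0.01],
    [0,0,0],
    [0,0,0],
    [0,0,0],
    [0,0,0],
  ],
  turn=[
    [0,0,0],
    [0,0,0],
    [0,0,0],
    [0,0,0],
    [0,0,0],
    [0,0,0],
    [0,0,0],
    [0,0,0],
    [0,0,0],
    [0,0,0],
  ],
  hand=[0,0,0,0,0,0,0,0,0,0],
)

```text
time_s: 22.05
position: [0.5299, -0.0885, 0.1633]
tool_rot: [[-0.247, 0.969, 0.0], [0.969, 0.247, 0.0], [0.0, 0.0, -1.0]]
ft_force: [-0.2, 0.1, -2.1]
grip_width: 0.0187
gripper_force: 41.0
```

Run:
```python
from h import *
where();get_image("top");where()
```

```text
t 22.05 neck cab mm [ 29.19   6.96 118.23] yaw 14.3 R [ 0.  0. -1.] F cab [-0.2  0.2 -2.1] w 0.01873260409669926
t 22.1 neck cab mm [ 29.19   6.96 118.21] yaw 14.3 R [ 0. -0. -1.] F cab [-0.1  0.9 -1.2] w 0.019156159367265148
```

drive_tool(
  offset=[
    [0,0,0.005],
    [0,0,0.005],
    [0,0,0.005],
    [0,0,0],
    [0,0,0],
    [0,0,0],
    [0,0,0],
    [0,0,0],
    [0,0,0],
    [0,0,0],
  ],
  turn=[
    [0,0,0],
    [0,0,0],
    [0,0,0],
    [0,0,0],
    [0,0,0],
    [0,0,0],
    [0,0,0],
    [0,0,0],
    [0,0,0],
    [0,0,0],
  ],
  hand=[0,0,0,0,0,0,0,0,0,0],
)

```text
time_s: 23.35
position: [0.5299, -0.0886, 0.1628]
tool_rot: [[-0.247, 0.969, 0.0], [0.969, 0.247, -0.0], [-0.0, 0.0, -1.0]]
ft_force: [0.1, 0.2, 2.6]
grip_width: 0.019
gripper_force: 41.7
```

Run:
```python
from h import *
where();get_image("top");where()
```

```text
t 23.35 neck cab mm [ 29.25   6.9  117.71] yaw 14.29 R [-1.e-04  2.e-04 -1.e+00] F cab [0.2 0.1 2.6] w 0.01902017081840044
t 23.4 neck cab mm [ 29.27   6.91 117.73] yaw 14.29 R [-1.e-04  3.e-04 -1.e+00] F cab [-0.7 -0.5  3.5] w 0.019162462958138525
```

Seated: the vertical force rose by about 5 N at neck z 117.7 mm. I'll release slowly, then rise.

drive_tool(
  offset=[
    [0,0,0],
    [0,0,0],
    [0,0,0],
    [0,0,0],
    [0,0,0],
    [0,0,0],
    [0,0,0],
    [0,0,0],
    [0,0,0],
    [0,0,0],
  ],
  turn=[
    [0,0,0],
    [0,0,0],
    [0,0,0],
    [0,0,0],
    [0,0,0],
    [0,0,0],
    [0,0,0],
    [0,0,0],
    [0,0,0],
    [0,0,0],
  ],
  hand=[0.2,0.22,0.24,0.26,0.3,0.35,0.42,0.5,0.58,0.65],
  newtons=20,
)

```text
time_s: 24.65
position: [0.5299, -0.0885, 0.1627]
tool_rot: [[-0.247, 0.969, 0.0], [0.969, 0.247, 0.0], [-0.0, 0.0, -1.0]]
ft_force: [0.1, 0.4, -0.0]
grip_width: 0.0557
gripper_force: 0.0
```

Run:
```python
from h import *
where();b=get_image("wrist");a=get_image("scene");where()
o=np.zeros((450,800,3),np.uint8)
o[:,:400]=cv2.resize(b[180:405,240:440],(400,450));o[:,400:]=cv2.resize(a[130:310,240:400],(400,450));cv2.imwrite("pics/w7.png",o)
```

```text
t 24.65 neck cab mm [ 29.22   6.96 117.65] yaw 14.29 R [-0.e+00  1.e-04 -1.e+00] F cab [ 0.2  0.3 -0. ] w 0.05565091760459433
t 24.75 neck cab mm [ 29.2    6.94 117.63] yaw 14.29 R [-0.  0. -1.] F cab [0.1 0.1 0.3] w 0.05575767761896953
```

View pics/w7.png

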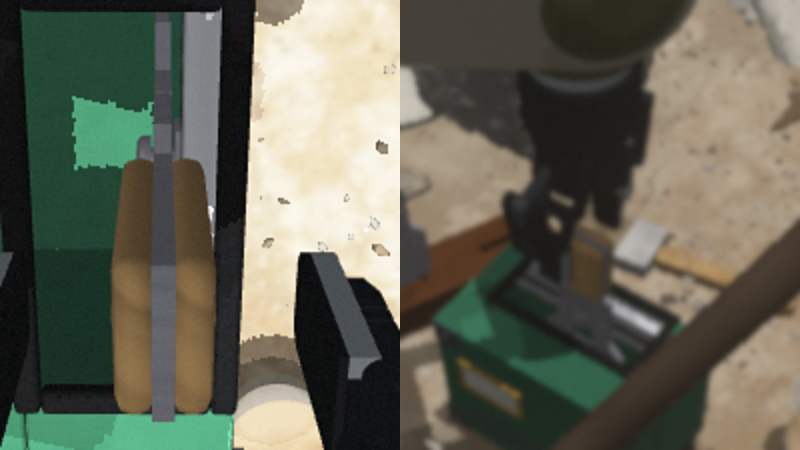

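The gauge hangs upright with the head in front of the plate, and the fingers are clear on both sides. I'll rise straight up and let it settle.

drive_tool(
  offset=[
    [0,0,-0.1],
    [0,0,-0.3],
    [0,0,-0.5],
    [0,0,-0.6],
    [0,0,-0.6],
    [0,0,-0.6],
    [0,0,-0.3],
    [0,0,0],
    [0,0,0],
    [0,0,0],
  ],
  turn=[
    [0,0,0],
    [0,0,0],
    [0,0,0],
    [0,0,0],
    [0,0,0],
    [0,0,0],
    [0,0,0],
    [0,0,0],
    [0,0,0],
    [0,0,0],
  ],
  hand=[0.65,0.65,0.65,0.65,0.65,0.65,0.65,0.65,0.65,0.65],
)

```text
time_s: 26.0
position: [0.5296, -0.0885, 0.2819]
tool_rot: [[-0.247, 0.969, -0.001], [0.969, 0.247, 0.001], [0.001, -0.001, -1.0]]
ft_force: [-0.5, 0.3, 0.8]
grip_width: 0.0557
gripper_force: 0.0
```

drive_tool(
  offset=[
    [0,0,0],
    [0,0,0],
    [0,0,0],
    [0,0,0],
    [0,0,0],
    [0,0,0],
    [0,0,0],
    [0,0,0],
    [0,0,0],
    [0,0,0],
  ],
  turn=[
    [0,0,0],
    [0,0,0],
    [0,0,0],
    [0,0,0],
    [0,0,0],
    [0,0,0],
    [0,0,0],
    [0,0,0],
    [0,0,0],
    [0,0,0],
  ],
  hand=[0.65,0.65,0.65,0.65,0.65,0.65,0.65,0.65,0.65,0.65],
)

```text
time_s: 27.25
position: [0.5299, -0.0886, 0.2827]
tool_rot: [[-0.247, 0.969, -0.0], [0.969, 0.247, -0.0], [-0.0, -0.0, -1.0]]
ft_force: [-0.6, -0.7, 0.3]
grip_width: 0.0554
gripper_force: 0.0
```

Run:
```python
from h import *
where();print(env.close_job())
```

```text
t 27.25 neck cab mm [ 29.17   6.93 237.62] yaw 14.29 R [-0. -0. -1.] F cab [-0.7 -0.5  0.3] w 0.055395096513369574
the job is handed in; nothing more can be done
None
```

The pale-gripped gauge hangs seated on the stud, released with the arm clear above it, and I handed the job in at about 27 s; the close call returned no verdict, so I don't have the judged result.

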